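# Push the hot backing bar through the cool-down box flap

### The job

The copper backing bar on the feed tray is still hot from the weld, so do not pick it up: push it with the fingertips along the tray, in under the hanging flap, until it tips off the inner sill and slides down into the cool-down box. Then draw the fingers back out so that the flap swings shut behind it, and leave the tools and offcuts lying round the box where they are.

Things in the scene. Friction and masses are not known exactly. Their poses are not given: they have to be found in the camera images.
- bar_center (a point): centre of the copper backing bar, a solid flat bar 150 long x 40 wide x 12 mm high, 0.5 to 0.95 kg, lying flat on the feed tray of the cool-down box, one short end towards the flap. Own axes: y along the 150 mm length (either end may be +y), x across, z up. It is the only thing on the tray and the only thing to be moved
- cool_box: fixed grey sheet-steel box, 104 mm wide, 254 mm long, 190 mm high, with a steel feed tray before it, 100 mm above the bench. Origin on the bench under the flap; +x points level into the box (feeding direction), y across, z up. Roof and front top end at z = 190 mm, so a gripper's body can pass over them. Inside, the slide falls at 42 degrees from the sill; the back wall is at x = 250 mm
- mouth (a point): middle of the mouth's lower edge: on the tray's top, under the closed flap, on the centre line; axes as the box. The mouth is 92 mm wide and 80 mm high, tray to lintel, narrower than open fingers. The bar goes over only when its rear end is 0 to 15 mm inside here, so fingers must reach as far in under the lintel: closed, and leaning forward (tool 25 to 45 degrees from vertical, fingertips ahead)
- tray_front (a point): middle of the tray's open front edge, on its top surface, 220 mm before the mouth; axes as the box. The tray is level, smooth steel. Side rails 22 mm high stand 92 mm to either side of the centre line here, narrow straight to 46 mm at 34 mm before the mouth, and run parallel from there
- sill_edge (a point): inside the box: middle of the edge where the level sill (the tray carried on, same height) ends, 70 mm past the flap, and the slide begins. The bar tips and slides down by itself once its centre is 5 to 20 mm past this edge (flap weight and finger friction hold it that long); before that it lies where it is left
- hinge_line (a point): middle of the flap's hinge axis, 80 mm above the tray, along the box's y axis; the flap is a steel plate 86 mm wide hanging from it, 2 mm thick, its lower edge 4 mm above the tray
- flap (a joint): angle of the flap in rad: 0 hanging shut, growing as it is pushed into the box, stop at 1.5. It weighs 0.1 kg, is pushed open by the bar's front end, rides on the bar and then on the fingers, and falls shut by its own weight when nothing is under it
- arrow_magnet: red arrow-shaped welding magnet 64x80x16 mm lying on the bench to the right of the tray (box -y side); origin at the centre of its underside. Leave alone
- grips: pliers 58x174x16 mm lying on the bench to the left of the tray (box +y side); origin at the centre of the underside. Leave alone
- tube_piece: square steel tube offcut 40x90x40 mm lying on the bench to the left of the box; origin at the centre of its underside. Leave alone
Things that resemble listed ones, but are neither listed nor needed, are in the scene too. Of the things like the part that bears bar_center, leave any that is turquoise; of the rest the larger one is meant.

How it is judged (in metres and radians):
On the way, in this order (a step that is already met when the one before it is completed fails the run):
1. the bar, pushed along the tray, has opened the flap and lies part-way under it (value of joint flap above 0.3 rad and x of bar_center in the frame of cool_box between -0.065 and 0.07 m and contact force between the fingers and bar above 0.2 N), for 0.05 s.
2. the bar has gone over the sill and down the slide (x of bar_center in the frame of cool_box above 0.1 m and z of bar_center in the frame of cool_box below 0.09 m), for 0.1 s.
At the end, for the whole second after the job is handed in: The bar rests inside the box on the slide or floor, its centre more than 100 mm past the flap and at least 10 mm below tray level; the flap hangs shut (within 0.06 rad); the bystanders lie within 10 mm of where they were (all of step 2 and x of bar_center in the frame of cool_box below 0.25 m and linear speed of bar below 0.02 m/s and value of joint flap below 0.06 rad and distance of each of arrow_magnet, grips, tube_piece from where it was at the start of the episode below 0.01 m); the robot touches nothing.
It fails at once if the bar is lifted off the tray (its centre more than 12 mm above its resting height) (z of bar_center in the frame of cool_box above 0.118 m).
It fails at once if the bar is tipped up while it is still in front of the flap (angle between bar_center's own z axis and vertical above 0.25 rad and x of bar_center in the frame of cool_box below 0.03 m).
It fails at once if the bar falls off the tray in front of the box (z of bar_center in the frame of cool_box below 0.09 m and x of bar_center in the frame of cool_box below 0.06 m).
It fails at once if the magnet, the pliers or the tube offcut is disturbed (moved more than 10 mm) (distance of any of arrow_magnet, grips, tube_piece from where it was at the start of the episode above 0.01 m).
It also fails if it takes over 42 s, if anything falls off the work surface, if the arm or the gripper's body presses on something with over 40 N, if the wrist force passes 120 N, or if a joint passes its speed limit or range.

### The arm

A 6-joint arm with a two-finger parallel gripper is mounted at the origin on a cart in front of the work surface, level with it; the furniture and walls round the work are solid. World frame = base frame: x ahead of the robot, y to its left, z up, the work surface at z = 0. Lengths are in m, angles in degrees, forces in N, time in s.
With the tool pointing down it reaches from about 0.4 to 0.825 m from the base axis. Payload 7 kg.
Tool frame: the origin (TCP) lies on the centre line of the jaws, within the pads' length; the fingertips stand 8 mm ahead of it and the grasp point (between the pads) lies 11 mm behind it; z points along the fingers, y is the line along which they close (so a half turn about z gives the same grasp; the last joint's range is limited). The gripper opens to 88 mm and grips with 3 to 60 N. Pads are 19 mm wide; open, the fingers measure 130 mm over their backs; the gripper's body (78 mm by 193 mm) begins 47 mm behind the grasp point.
Start: joints at [-52.305, 20.546, 0.682, 0, -70.136, -16.507], TCP at [0.244, -0.629, 0.235] pointing down, gripper open.
Joint ranges: [-176.03, 176.03], [-82.01, 121.73], [-58.28, 71.71], [-173.87, 95.51], [-174.79, -0.11], [-173.66, 173.66]. Speed limits (degrees/s): [136.94, 136.94, 172.46, 180, 180, 180].

### API

Orientations are given as [roll, pitch, yaw] about the fixed x, y, z axes, in that order (R = Rz(yaw) Ry(pitch) Rx(roll)).
In Python, from plant import ctrl, vision gives the robot as it stands. The module is installed in compiled form; this text tells all that it offers.
- The arm moves only by the tool move_arm, never from a script. Its argument "moves" is one flat list of numbers, 7 for each row, row after row: the finger opening in cm, from 0 to 8.76, then the shift along the tool's x, y, z in cm, then the turn, a rotation vector about the tool's x, y, z in rad. A call has 1 to 8 rows; each row shifts and turns the commanded pose from where the row before left it, along the tool's axes as they then stand; what a row does not reach is not made up. A row lasts 1/10 s, in which the tool goes at most 50 mm and 8.59 degrees, less where a joint would pass 70% of its speed; a pose out of reach is approached as far as the arm can. A call with a gripper value outside its range is refused whole. The fingers move at their own pace and stop on an object; the grip force is fixed at half the most. Time passes only in rows, so rows that do not move let the fingers close. It gives the time, the measured TCP pose, the force, the opening and the grip force at its end, in the units of the state.
- ctrl.get_obs(): the state, without advancing time (a new reading comes with each control period).
- vision.snapshot(name): name is "scene" or "top" or "wrist"; returns (picture, depth): 384x512x3 uint8, red, green, blue; 384x512 float32, m along the optical axis (not along the pixel's ray), 0 where there is no reading.
- vision.camera_model(name): a dict with "vertical_fov" (degrees; the focal length in pixels is half the picture's height over the tangent of half this angle, whatever the lens; pixels are square), "cx", "cy" (the principal point, pixels), "cam_to_world" (4x4, takes a point from camera to world coordinates). Camera axes: x right, y down, z forward; pixel columns grow to the right and rows downward; lengths in m; the calibration is good to about 2 mm. A picture is of the moment at which its call begins: read the wrist's pose just before it. camera_model takes no time and is no camera call; for the wrist camera it gives the pose at the moment of the call.
- ctrl.close_job(): hands the job in; it is judged then, once.
The state is a dict: "clock": time; "joint_pos": joint angles; "qvel": joint speeds; "tau": joint torques, N m; "tool_pos": TCP position; "orientation": TCP orientation; "force": force on the tool from outside, world axes, zero at the start; "moment": the same for the moment, N m; "opening": finger opening in m; "gripper_force": force on a finger pad.
Only numpy, scipy, OpenCV 4.12 (cv2) and the standard library are available. Lean on these libraries where they do the work, as an engineer would, in place of code of your own. Each camera call takes 0.05 s, during which the arm holds its last target. There are 200 camera calls.

## Working session

There is one attempt and no reset: what is moved stays moved. The work goes in short steps, Python scripts to look and compute and a tool call to move; the robot and the scene stay as the last step left them, time stands still between calls to the robot, and variables do not carry over. Pictures are saved under pics/ and viewed, at most 12 in all, crops included, and the job is handed in when it is done.

Besides the shell and the picture viewer there is one more tool, called as name(argument=value, ...) on one line, values as JSON. move_arm: Moves the arm, as the interface text tells. Its arguments: {"type":"object","properties":{"moves":{"type":"array"}},"required":["moves"]}

```bash
mkdir -p pics
cat > h.py <<'E'
import numpy as np, cv2
from plant import ctrl, vision
def snap(name,fn):
    m=vision.camera_model(name); p,d=vision.snapshot(name)
    cv2.imwrite('pics/'+fn+'.png',p[:,:,::-1]); np.savez('pics/'+fn+'.npz',p=p,d=d,T=m['cam_to_world'],f=192/np.tan(np.radians(m['vertical_fov']/2)),cx=m['cx'],cy=m['cy'])
def cloud(fn):
    z=np.load('pics/'+fn+'.npz'); d=z['d']; v,u=np.mgrid[:384,:512]
    P=np.stack([(u-z['cx'])/z['f']*d,(v-z['cy'])/z['f']*d,d,np.ones_like(d)],-1)@z['T'].T
    P=P[...,:3]; P[d==0]=np.nan
    return z['p'],P
E
python3 - <<'E'
from h import *
snap('top','t0'); snap('scene','s0')
a=cv2.imread('pics/t0.png');print(ctrl.get_obs())
for n in('t0','s0'):
  p,P=cloud(n); print(n)
  for v in range(16,384,32): print(' '.join('%4.0f,%4.0f,%3.0f'%tuple(1000*P[v,u]) for u in range(16,512,48)))
E
```

```text
{'clock': 0.1, 'joint_pos': array([-5.23050703e+01,  2.05888950e+01,  6.39909313e-01, -1.83687760e-02,
       -7.01351347e+01, -1.65087703e+01]), 'qvel': array([ 0.02745073, -0.01636029,  0.02680929,  0.02818889,  0.04992552,
       -0.01263611]), 'tau': array([-1.15058112e-03, -5.84164917e+01,  2.93750507e+01,  7.01559484e+00,
        1.00993115e-02, -6.34136882e-05]), 'tool_pos': array([ 0.2437976 , -0.62898943,  0.23370345]), 'orientation': array([ 1.79914440e+02, -7.34930373e-03, -1.58820090e+02]), 'force': array([0.0570255 , 0.10128772, 0.05632347]), 'moment': array([-0.00385483, -0.0604199 ,  0.00503446]), 'gripper_force': 0.0, 'opening': 0.08747732454527565}
t0
1244, 894,  4 1251, 726, -0 1256, 554,  0 1261, 384, -1 1266, 212, -1 1251,  41, 26 1279,-131, -5  920,-159,501 1109,-368,243 1003,-416,395 1003,-526,399
1122, 879,  2  908, 495,373  962, 418,287 1136, 374,  2 1143, 207, -3 1145,  37,  2 1152,-131, -1 1158,-301, -4 1010,-363,245 1014,-497,245 1534,-1224,-583
 838, 620,344  813, 470,402  927, 458,175 1018, 367, -1 1023, 201, -2 1028,  34, -2 1029,-131,  4 1035,-297,  2 1
[... 2630 characters left out ...]
59, -2  519, -47,  1  436,-155,  2  181,  60,267   80, 106,354  387,-1212,-481
 840, 629, 24  701, 546, 80  723, 436,  2  650, 338,  0  577, 240, -2  499, 144,  1  425,  44, -0  348, -53,  1  134, 122,257   66, 101,294   24,  19,280
 754, 656,  2  689, 568,  0  618, 480,  3  550, 392,  2  478, 304,  6  413, 213,  1  344, 122,  0  685,-603,-760  102, 157,228   47, 109,243   -6,  67,261
 661, 680, -2  596, 599,  0  531, 518,  3  470, 435, -0  405, 353,  1  340, 271,  1  690,-295,-762  560,-459,-759  147,  18, -1   29, 109,181  -25,  65,200
 559, 701, 17  514, 626,  3  455, 550,  2  397, 474,  1  339, 397, -1  691, -27,-756  573,-181,-758  450,-331,-752   98,  87, -1   20,  71, 71  -44,  55,128
```

View pics/t0.png

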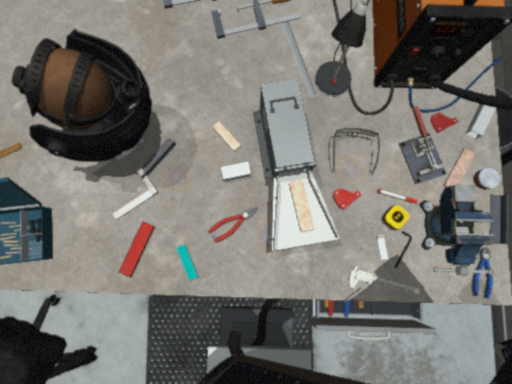

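View pics/s0.png

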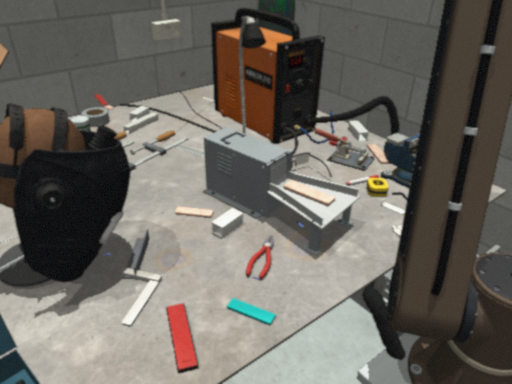

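The top view shows the grey box at about (287,130). Its tray opens downward around (303,215), with the bar at (301,205). The magnet is at (346,198), the pliers at (232,224) and the tube at (236,171). Next I'll measure the box frame and the bar.

Run:
```python
from h import *
p,P=cloud('t0')
x,y,z=P[...,0],P[...,1],P[...,2]
reg=np.zeros((384,512),bool); reg[75:255,250:345]=1
def rect(m,n):
    q=P[m][:,:2].astype(np.float32)
    k=cv2.minAreaRect(q); print(n,m.sum(),np.round(k[0],4),np.round(k[1],4),round(k[2],2),'z',np.median(P[m][:,2])); return q
def big(m):
    n,l,s,c=cv2.connectedComponentsWithStats(m.astype(np.uint8)); return l==1+np.argmax(s[1:,4])
roof=big(reg&(abs(z-.19)<.012)); rect(roof,'roof'); 
q=P[roof][:,:2]; 
hsv=cv2.cvtColor(p,cv2.COLOR_RGB2HSV).astype(int)
for (u,v) in((301,205),(285,215),(303,235)): print(hsv[v,u],p[v,u],P[v,u])
bar=big(reg&(abs(z-.112)<.02)&(hsv[...,1]>60)&(hsv[...,0]<20)); rect(bar,'bar')
print('centroid',P[bar].mean(0))
tray=reg&(abs(z-.1)<.012)&(np.mgrid[:384,:512][0]>165); tray=big(tray); rect(tray,'tray')
vv,uu=np.nonzero(tray); 
for v in range(170,255,8):
    us=uu[vv==v]
    if len(us): print(v,us.min(),us.max(),P[v,us.min()].round(3),P[v,us.max()].round(3))
for v in range(84,176,10):
    us=np.nonzero(roof[v])[0]
    if len(us): print('roof',v,us.min(),us.max(),P[v,us.min()].round(3),P[v,us.max()].round(3))
cv2.imwrite('pics/c.png',cv2.resize(p[70:260,240:350,::-1],None,fx=3,fy=3,interpolation=2))
```

```text
roof 3339 [ 0.8031 -0.0562] [0.2624 0.1188] 11.66 z 0.18780427621047824
[ 18  54 226] [226 207 178] [ 0.58038179 -0.10964886  0.10907914]
[ 75   7 234] [228 234 231] [ 0.55004611 -0.06327894  0.10173403]
[ 54   6 231] [227 231 226] [ 0.49237763 -0.1170269   0.10230559]
bar 38 [ 0.5533 -0.1208] [0.0125 0.0318] 46.01 z 0.11216719250741192
centroid [ 0.5544616  -0.12119568  0.11209618]
tray 3275 [ 0.5767 -0.1028] [0.2296 0.2011] 11.47 z 0.10022169975878348
170 294 307 [ 0.685 -0.088  0.112] [ 0.688 -0.128  0.104]
178 274 309 [ 0.662 -0.029  0.097] [ 0.662 -0.133  0.111]
186 274 312 [ 0.638 -0.029  0.097] [ 0.64  -0.143  0.104]
194 273 316 [ 0.613 -0.027  0.098] [ 0.615 -0.154  0.107]
202 273 319 [ 0.589 -0.027  0.098] [ 0.592 -0.164  0.102]
210 273 324 [ 0.565 -0.028  0.097] [ 0.567 -0.178  0.11 ]
218 273 327 [ 0.54  -0.028  0.1  ] [ 0.544 -0.188  0.104]
226 272 331 [ 0.516 -0.025  0.103] [ 0.521 -0.199  0.105]
234 272 335 [ 0.493 -0.026  0.1  ] [ 0.498 -0.21   0.107]
242 272 321 [ 0.469 -0.026  0.097] [ 0.474 -0.171  0.098]
250 272 275 [ 0.446 -0.027  0.101] [ 0.446 -0.036  0.098]
roof 84 261 297 [0.921 0.019 0.187] [ 0.925 -0.086  0.185]
roof 94 262 299 [0.891 0.016 0.186] [ 0.893 -0.091  0.187]
roof 104 264 301 [0.86  0.009 0.186] [ 0.863 -0.097  0.187]
roof 114 267 303 [ 0.829 -0.     0.19 ] [ 0.833 -0.103  0.187]
roof 124 268 305 [ 0.801 -0.004  0.185] [ 0.802 -0.108  0.191]
roof 134 270 307 [ 0.771 -0.01   0.187] [ 0.774 -0.115  0.185]
roof 144 272 310 [ 0.741 -0.016  0.189] [ 0.744 -0.123  0.187]
roof 154 273 312 [ 0.715 -0.02   0.179] [ 0.716 -0.13   0.185]
roof 164 275 316 [ 0.685 -0.026  0.181] [ 0.687 -0.14   0.188]
```

View pics/c.png

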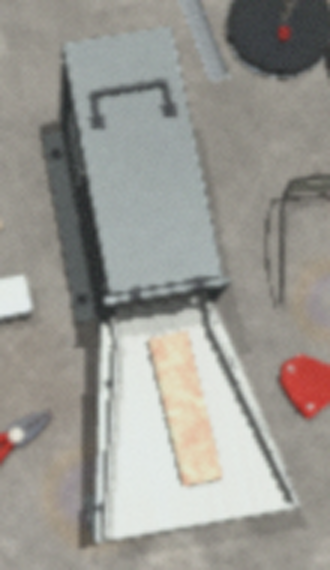

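```bash
cat >> h.py <<'E'
from scipy.spatial.transform import Rotation as Ro
def pose():
    o=ctrl.get_obs(); return o['tool_pos'],Ro.from_euler('xyz',o['orientation'],degrees=True),o
def delta(p,R=None):
    "shift in current tool axes, cm; rotvec in tool axes"
    t,C,_=pose(); print('shift cm',(C.inv().apply(np.array(p)-t)*100).round(2), 'rot', None if R is None else (C.inv()*R).as_rotvec().round(3))
E
python3 - <<'E'
from h import *
p,P=cloud('t0')
hsv=cv2.cvtColor(p,cv2.COLOR_RGB2HSV).astype(int)
reg=np.zeros((384,512),bool); reg[170:240,285:320]=1
m=(reg&(hsv[...,1]>25)&(hsv[...,0]<25)).astype(np.uint8)
n,l,s,c=cv2.connectedComponentsWithStats(m); m=l==1+np.argmax(s[1:,4])
q=P[m][:,:2].astype(np.float32); print(m.sum(),cv2.minAreaRect(q),q.mean(0))
w,V=np.linalg.eigh(np.cov(q.T)); v=V[:,1]*np.sign(V[0,1]); print('yaw',np.degrees(np.arctan2(v[1],v[0])))
th=np.radians(11.6); B=np.array([.8031,-.0562])-.123*np.array([np.cos(th),np.sin(th)]); print('origin',B)
d=q.mean(0)-B; print('bar in box',d[0]*np.cos(th)+d[1]*np.sin(th),-d[0]*np.sin(th)+d[1]*np.cos(th))
delta([.47,-.135,.26],Ro.from_euler('xyz',[180,0,-167],degrees=True))
E
```

```text
638 ((0.5790628790855408, -0.11163205653429031), (0.15026545524597168, 0.04294366389513016), 14.668777465820312) [nan nan]
yaw nan
origin [ 0.68261224 -0.08093258]
bar in box nan nan
shift cm [-38.94  37.89  -2.58] rot [ 0.001 -0.     0.143]
```

move_arm(moves=[4, -3.5, 3.4, -0.6, 0, 0, 0, 2, -3.5, 3.4, -0.6, 0, 0, 0, 0, -3.5, 3.4, -0.6, 0, 0, 0, 0, -3.5, 3.4, -0.6, 0, 0, 0, 0, -3.5, 3.4, -0.2, 0, 0, 0, 0, -3.5, 3.4, 0, 0, 0, 0, 0, -3.5, 3.4, 0, 0, 0, 0, 0, -3.5, 3.4, 0, 0, 0, 0])

```text
clock: 0.9
tool_pos: [0.4069, -0.2726, 0.2605]
orientation: [180.0, 0.0, -158.8]
force: [1.4, -0.6, 0.5]
opening: 0.0295
gripper_force: 0.0
```

move_arm(moves=[0, -3.5, 3.4, 0, 0, 0, 0, 0, -3.5, 3.4, 0, 0, 0, 0, 0, -3.5, 3.4, 0, 0, 0, 0, 0, 0, 0, 0, 0, 0, 0.12, 0, 0, 0, 0, 0, 0, 0, 0, 0, 0, 0, 0, 0, 0])

```text
clock: 1.5
tool_pos: [0.4674, -0.1416, 0.2603]
orientation: [180.0, -0.0, -165.5]
force: [0.4, -0.0, 0.6]
opening: 0.0006
gripper_force: 0.0
```

Run:
```python
from h import *
snap('wrist','w0')
p,P=cloud('w0'); print(pose()[2])
for v in range(16,384,32): print(' '.join('%4.0f,%4.0f,%3.0f'%tuple(1000*P[v,u]) for u in range(16,512,48)))
```

```text
{'clock': 1.55, 'joint_pos': array([ 6.21455287e+00,  1.70637594e+00, -1.97637414e+01, -1.09929522e-03,
       -6.85545807e+01, -8.17866391e+01]), 'qvel': array([-0.71672525, -0.15717157,  0.06899924,  0.06818923,  0.07773048,
       -0.56909405]), 'tau': array([  0.64720575, -31.25331759,  28.9780122 ,   6.87500909,
        -0.06354886,  -0.05475583]), 'tool_pos': array([ 0.46730578, -0.14204138,  0.26040385]), 'orientation': array([ 1.79995459e+02, -2.42985767e-02, -1.65572487e+02]), 'force': array([ 0.18994697, -0.13807237,  0.21522864]), 'moment': array([-0.06418919,  0.02660849,  0.00907908]), 'gripper_force': 0.0, 'opening': 0.000368748693405845}
 373,-456,  3  359,-400,  7  344,-350, -1  331,-294,  1  316,-240,  1  303,-186,  2  116, -85,-661  112,  35,-553   15, 228,-746  -28, 387,-757  -62, 532,-741
 408,-457,  1  393,-401,  1  379,-341,  9  365,-287,  7  350,-233,  0  336,-177, -1  321,-121,  0  307, -65,  1  107, 264,-744   65, 422,-748   21, 588,-760
 445,-456, -1  430,-397,  2  415,-340,  1  401,-283,  2  386,-226, -0  nan, nan,nan  356,-111, -0  341, -53,  1  327,   4, 
[... 717 characters left out ...]
  459,-144,270  427,-139,333  424,-126,332  524,  77, 13  511, 150,  0  494, 218, -1
 454,-212,336  451,-200,336  448,-187,335  440,-173,343  437,-162,343  438,-149,335  431,-139,342  428,-127,343  429,-111,334  425, -99,335  422, -85,334
 478,-222,321  754,-370,  2  736,-300,  2  449,-172,342  446,-160,343  473,-141,300  440,-136,342  437,-125,343  626, 122,  3  609, 193,  1  438, -66,320
 456,-199,354  454,-189,354  451,-179,354  449,-168,353  445,-158,354  444,-148,353  440,-138,354  438,-127,353  435,-117,354  433,-107,354  430, -97,353
 456,-194,361  452,-184,362  451,-175,361  449,-166,362  445,-157,362  443,-148,362  440,-139,363  439,-130,362  437,-120,361  434,-111,362  432,-103,362
```

View pics/w0.png

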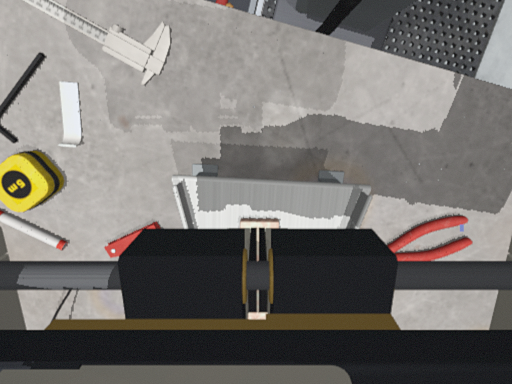

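The rear end of the bar shows at about (260,222), which agrees with the top-view estimate of (0.507,-0.131). Now I'll lean the tool about 42 degrees forward.

move_arm(moves=[0, 0, 0, 0, 0, -0.122, 0, 0, 0, 0, 0, 0, -0.122, 0, 0, 0, 0, 0, 0, -0.122, 0, 0, 0, 0, 0, 0, -0.122, 0, 0, 0, 0, 0, 0, -0.122, 0, 0, 0, 0, 0, 0, -0.122, 0, 0, 0, 0, 0, 0, 0, 0])

```text
clock: 2.25
tool_pos: [0.4649, -0.1423, 0.2591]
orientation: [179.9, 41.5, -165.9]
force: [-0.3, -1.5, 0.1]
opening: 0.0006
gripper_force: 0.0
```

Run:
```python
from h import *
t,C,o=pose(); print(t,o['orientation'],o['joint_pos'],C.as_matrix().round(3))
a=np.radians(14.7);f=np.array([np.cos(a),np.sin(a),0]);L=np.radians(42)
zt=np.sin(L)*f-np.array([0,0,np.cos(L)]);yt=np.array([-np.sin(a),np.cos(a),0]);R=Ro.from_matrix(np.c_[np.cross(yt,zt),yt,zt])
tip=np.array([.471,-.140,.1085]); delta(tip-.008*zt,R); delta(tip-.008*zt+[0,0,.03],R)
print('10mm forward in tool axes',R.inv().apply(f))
```

```text
[ 0.4649335  -0.1422732   0.25914273] [ 179.85132329   41.50658594 -165.89786466] [ -7.6928257  -14.51238453 -35.1070828  -27.1300539  -33.01503998
 -50.0677241 ] [[-0.726 -0.245  0.642]
 [-0.182  0.969  0.164]
 [-0.663  0.002 -0.749]]
shift cm [ 9.51  0.04 10.91] rot [-0.004 -0.009 -0.008]
shift cm [7.52 0.04 8.66] rot [-0.004 -0.009 -0.008]
10mm forward in tool axes [-7.43144825e-01  6.08362783e-18  6.69130606e-01]
```

move_arm(moves=[0, 1.9, 0, 2.2, 0, 0, 0, 0, 1.9, 0, 2.2, 0, 0, 0, 0, 1.9, 0, 2.2, 0, 0, 0, 0, 1.8, 0, 2.1, 0, -0.008, -0.008, 0, 1.0, 0, 1.1, 0, 0, 0, 0, 0.5, 0, 0.55, 0, 0, 0, 0, 0, 0, 0, 0, 0, 0, 0, 0, 0, 0, 0, 0, 0])

```text
clock: 3.05
tool_pos: [0.4682, -0.142, 0.1231]
orientation: [-179.7, 41.7, -165.1]
force: [-0.3, 0.6, -0.5]
opening: 0.0004
gripper_force: 0.0
```

Run:
```python
from h import *
snap('wrist','w1'); snap('scene','s1')
t,C,o=pose(); print(t,o['orientation'],o['joint_pos'],o['force'],'tip',t+C.apply([0,0,.008]))
a=cv2.imread('pics/s1.png')[150:270,240:400]; b=cv2.imread('pics/w1.png')
cv2.imwrite('pics/m1.png',np.hstack([cv2.resize(a,(400,300),interpolation=2),cv2.resize(b,(400,300))]))
```

```text
[ 0.46847117 -0.14142602  0.1237433 ] [-179.62976948   41.76182555 -165.01154394] [-19.88941227   0.46094841 -36.04676669 -54.05720467 -27.63701989
 -11.89497241] [ 0.09682227  0.49962944 -0.20515946] tip [ 0.47363143 -0.14009796  0.11777607]
```

View pics/m1.png

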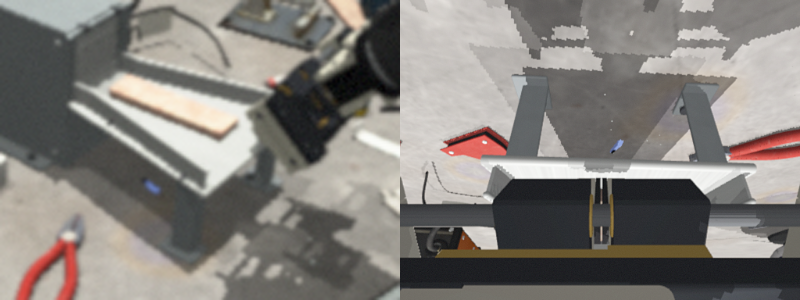

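The tip hangs above the tray's front edge, lined up behind the bar. I'll lower it 9 mm and advance to contact.

move_arm(moves=[0, 0.3, 0, 0.35, 0, 0, 0, 0, 0.3, 0, 0.34, 0, 0, 0, 0, 0, 0, 0, 0, 0, 0, 0, -0.6, 0, 0.53, 0, 0, 0, 0, -0.6, 0, 0.53, 0, 0, 0, 0, 0, 0, 0, 0, 0, 0])

```text
clock: 3.75
tool_pos: [0.4851, -0.1367, 0.1142]
orientation: [-179.7, 41.8, -165.0]
force: [0.2, 0.2, -0.2]
opening: 0.0004
gripper_force: 0.0
```

```bash
cat >> h.py <<'E'
def rep():
    t,C,o=pose(); tip=t+C.apply([0,0,.008]); th=np.radians(11.6); d=tip-[.6826,-.0809,.1]
    print('tip in box mm',(1000*np.array([d[0]*np.cos(th)+d[1]*np.sin(th),-d[0]*np.sin(th)+d[1]*np.cos(th),d[2]])).round(1),'F',o['force'].round(1),'q',o['joint_pos'].round(0),o['orientation'].round(1))
    a=np.radians(14.7); print('fwd 1cm',C.inv().apply([np.cos(a),np.sin(a),0]).round(3),'up',C.inv().apply([0,0,1]).round(3))
E
python3 -c "
from h import *
rep()"
```

```text
tip in box mm [-199.3  -14.7    8.3] F [ 0.2  0.2 -0.2] q [-19.   3. -35. -56. -26. -11.] [-179.7   41.8 -165. ]
fwd 1cm [-0.746 -0.001  0.666] up [-0.666 -0.004 -0.746]
```

move_arm(moves=[0, -0.37, 0, 0.33, 0, 0, 0, 0, -0.37, 0, 0.33, 0, 0, 0, 0, -0.37, 0, 0.33, 0, 0, 0, 0, -0.37, 0, 0.33, 0, 0, 0, 0, -0.37, 0, 0.33, 0, 0, 0, 0, -0.37, 0, 0.33, 0, 0, 0])

```text
clock: 4.35
tool_pos: [0.5129, -0.1293, 0.1139]
orientation: [-179.7, 41.7, -165.1]
force: [-2.6, -1.4, 2.1]
opening: 0.0008
gripper_force: 1.6
```

```bash
cat >> h.py <<'E'
def barpos(fn):
    p,P=cloud(fn); hsv=cv2.cvtColor(p,cv2.COLOR_RGB2HSV).astype(int)
    reg=np.zeros((384,512),bool); reg[165:245,285:322]=1
    m=reg&(hsv[...,1]>25)&(hsv[...,0]<25)&(P[...,2]<.125)&(P[...,2]>.1)
    n,l,s,c=cv2.connectedComponentsWithStats(m.astype(np.uint8)); m=l==1+np.argmax(s[1:,4])
    print(m.sum(),cv2.minAreaRect(P[m][:,:2].astype(np.float32)))
E
python3 -c "
from h import *
rep(); snap('top','t1'); barpos('t1'); snap('scene','s2')
a=cv2.imread('pics/s2.png')[150:270,240:400]; b=cv2.imread('pics/t1.png')[140:260,240:400]
cv2.imwrite('pics/m2.png',np.hstack([cv2.resize(a,(400,300),interpolation=2),cv2.resize(b,(400,300),interpolation=2)]))
"
```

```text
tip in box mm [-170.7  -13.     8. ] F [-2.6 -1.4  2.1] q [-16.   4. -34. -55. -24. -14.] [-179.7   41.7 -165.1]
fwd 1cm [-0.746 -0.     0.666] up [-0.666 -0.004 -0.746]
630 ((0.5921024680137634, -0.10715155303478241), (0.15596193075180054, 0.0425279326736927), 14.085817337036133)
```

View pics/m2.png

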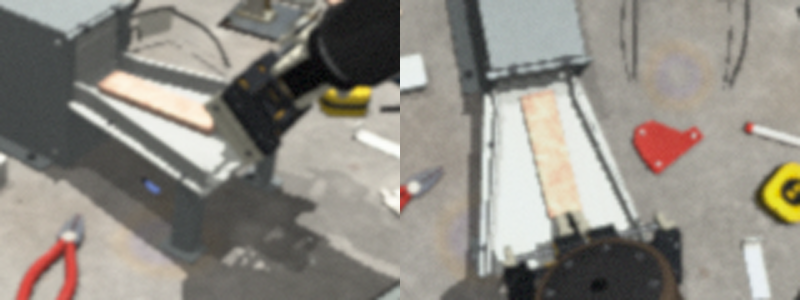

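In contact: the bar is moving straight, with about 3 N of force. I'll keep pushing.

move_arm(moves=[0, -0.45, 0, 0.4, 0, 0, 0, 0, -0.45, 0, 0.4, 0, 0, 0, 0, -0.45, 0, 0.4, 0, 0, 0, 0, -0.45, 0, 0.4, 0, 0, 0, 0, -0.45, 0, 0.4, 0, 0, 0, 0, -0.45, 0, 0.4, 0, 0, 0, 0, -0.45, 0, 0.4, 0, 0, 0, 0, -0.45, 0, 0.4, 0, 0, 0])

```text
clock: 5.25
tool_pos: [0.5596, -0.117, 0.114]
orientation: [-179.7, 41.7, -165.1]
force: [-1.3, -0.2, 1.4]
opening: 0.0005
gripper_force: 1.2
```

```bash
python3 -c "
from h import *
rep(); snap('top','t2'); barpos('t2')"
```

```text
tip in box mm [-122.4  -10.4    8. ] F [-1.3 -0.2  1.4] q [-11.   7. -31. -52. -21. -20.] [-179.7   41.7 -165.1]
fwd 1cm [-0.746 -0.     0.666] up [-0.666 -0.004 -0.746]
534 ((0.6259639263153076, -0.09672766923904419), (0.13063573837280273, 0.042703524231910706), 12.663199424743652)
```

move_arm(moves=[0, -0.45, 0, 0.4, 0, 0, 0, 0, -0.45, 0, 0.4, 0, 0, 0, 0, -0.45, 0, 0.4, 0, 0, 0, 0, -0.45, 0, 0.4, 0, 0, 0, 0, -0.45, 0, 0.4, 0, 0, 0, 0, -0.45, 0, 0.4, 0, 0, 0, 0, -0.45, 0, 0.4, 0, 0, 0, 0, -0.45, 0, 0.4, 0, 0, 0])

```text
clock: 6.1
tool_pos: [0.6063, -0.1048, 0.1142]
orientation: [-179.7, 41.7, -165.1]
force: [-2.5, -0.7, 1.3]
opening: 0.0004
gripper_force: 1.4
```

```bash
python3 -c "
from h import *
rep(); snap('top','t3'); barpos('t3'); snap('scene','s3')
a=cv2.imread('pics/s3.png')[130:250,220:380]; b=cv2.imread('pics/t3.png')[120:240,230:390]
cv2.imwrite('pics/m3.png',np.hstack([cv2.resize(a,(400,300),interpolation=2),cv2.resize(b,(400,300),interpolation=2)]))"
```

```text
tip in box mm [-74.2  -7.8   8.2] F [-2.5 -0.7  1.3] q [ -6.  10. -28. -49. -18. -26.] [-179.7   41.7 -165.1]
fwd 1cm [-0.746 -0.     0.666] up [-0.666 -0.004 -0.746]
332 ((0.6506907939910889, -0.08945320546627045), (0.08009687811136246, 0.0438588447868824), 10.772903442382812)
```

View pics/m3.png

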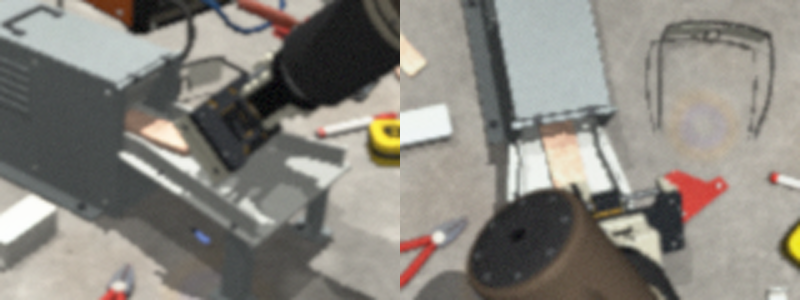

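The bar is half through the mouth and close to the centre line. I'll carry on.

move_arm(moves=[0, -0.45, 0, 0.4, 0, 0, 0, 0, -0.45, 0, 0.4, 0, 0, 0, 0, -0.45, 0, 0.4, 0, 0, 0, 0, -0.45, 0, 0.4, 0, 0, 0, 0, -0.45, 0, 0.4, 0, 0, 0, 0, -0.45, 0, 0.4, 0, 0, 0, 0, -0.45, 0, 0.4, 0, 0, 0, 0, -0.37, 0, 0.33, 0, 0, 0])

```text
clock: 7.0
tool_pos: [0.6519, -0.0928, 0.1142]
orientation: [-179.7, 41.7, -165.1]
force: [-2.7, -0.8, 0.1]
opening: 0.0001
gripper_force: 1.3
```

```bash
python3 -c "
from h import *
rep(); snap('top','t4'); barpos('t4')"
```

```text
tip in box mm [-27.2  -5.2   8.2] F [-2.7 -0.8  0.1] q [ -3.  13. -25. -45. -16. -32.] [-179.7   41.7 -165.1]
fwd 1cm [-0.746 -0.     0.666] up [-0.666 -0.004 -0.746]
151 ((0.6709632873535156, -0.08410696685314178), (0.03819887340068817, 0.04141866788268089), 10.758271217346191)
```

move_arm(moves=[0, -0.3, 0, 0.27, 0, 0, 0, 0, -0.3, 0, 0.27, 0, 0, 0, 0, -0.3, 0, 0.27, 0, 0, 0, 0, -0.3, 0, 0.27, 0, 0, 0, 0, -0.3, 0, 0.27, 0, 0, 0])

```text
clock: 7.55
tool_pos: [0.6712, -0.0878, 0.1142]
orientation: [-179.7, 41.7, -165.1]
force: [-3.5, -1.0, 1.3]
opening: 0.0002
gripper_force: 1.6
```

move_arm(moves=[0, -0.22, 0, 0.2, 0, 0, 0, 0, -0.22, 0, 0.2, 0, 0, 0, 0, -0.22, 0, 0.2, 0, 0, 0, 0, 0, 0, 0, 0, 0, 0])

```text
clock: 7.95
tool_pos: [0.6801, -0.0855, 0.1143]
orientation: [-179.7, 41.8, -165.1]
force: [-0.3, -0.2, 1.4]
opening: 0.0006
gripper_force: 0.7
```

```bash
python3 -c "
from h import *
rep(); snap('scene','s4')
a=cv2.imread('pics/s4.png')[130:250,220:380]
cv2.imwrite('pics/m4.png',cv2.resize(a,(640,480),interpolation=2))"
```

```text
tip in box mm [ 2.  -3.7  8.3] F [-0.3 -0.2  1.4] q [ -1.  15. -23. -43. -15. -36.] [-179.7   41.8 -165.1]
fwd 1cm [-0.746 -0.     0.666] up [-0.666 -0.004 -0.746]
```

View pics/m4.png

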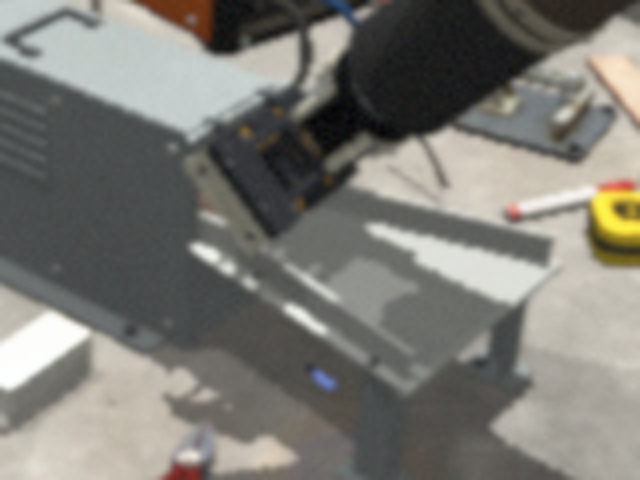

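move_arm(moves=[0, -0.15, 0, 0.13, 0, 0, 0, 0, 0, 0, 0, 0, 0, 0])

```text
clock: 8.2
tool_pos: [0.6816, -0.0851, 0.1142]
orientation: [-179.7, 41.8, -165.1]
force: [-1.7, -0.6, 2.7]
opening: 0.0007
gripper_force: 1.3
```

move_arm(moves=[0, -0.15, 0, 0.13, 0, 0, 0, 0, 0, 0, 0, 0, 0, 0])

```text
clock: 8.4
tool_pos: [0.6835, -0.0846, 0.1142]
orientation: [-179.7, 41.8, -165.1]
force: [-2.3, -0.3, 2.2]
opening: 0.0008
gripper_force: 1.5
```

move_arm(moves=[0, -0.15, 0, 0.13, 0, 0, 0, 0, 0, 0, 0, 0, 0, 0])

```text
clock: 8.6
tool_pos: [0.6855, -0.0841, 0.1143]
orientation: [-179.7, 41.8, -165.1]
force: [-1.7, -1.3, 1.6]
opening: 0.0001
gripper_force: 1.6
```

move_arm(moves=[0, -0.15, 0, 0.13, 0, 0, 0, 0, 0, 0, 0, 0, 0, 0])

```text
clock: 8.8
tool_pos: [0.6875, -0.0836, 0.1143]
orientation: [-179.7, 41.8, -165.1]
force: [-1.3, -0.6, 2.7]
opening: 0.0007
gripper_force: 1.6
```

move_arm(moves=[0, -0.15, 0, 0.13, 0, 0, 0, 0, 0, 0, 0, 0, 0, 0])

```text
clock: 9.0
tool_pos: [0.6891, -0.0831, 0.1142]
orientation: [-179.7, 41.7, -165.1]
force: [-3.9, -1.2, 3.3]
opening: 0.0007
gripper_force: 2.9
```

move_arm(moves=[0, -0.15, 0, 0.13, 0, 0, 0, 0, 0, 0, 0, 0, 0, 0])

```text
clock: 9.2
tool_pos: [0.6894, -0.083, 0.1139]
orientation: [-179.8, 41.7, -165.2]
force: [-15.9, -2.8, 9.5]
opening: 0.0003
gripper_force: 9.0
```

The force jumped to about 18 N: either the body is touching the box front, or the leaning tip is holding down the rear of a tipping bar. I'll back off a little.

move_arm(moves=[0, 0.15, 0, -0.13, 0, 0, 0, 0, 0.15, 0, -0.13, 0, 0, 0])

```text
clock: 9.4
tool_pos: [0.6876, -0.0836, 0.1146]
orientation: [-179.7, 41.8, -165.1]
force: [0.2, -0.8, 1.0]
opening: 0.0004
gripper_force: 0.8
```

move_arm(moves=[0, 0.37, 0, -0.33, 0, 0, 0, 0, 0.37, 0, -0.33, 0, 0, 0, 0, 0, 0, 0, 0, 0, 0])

```text
clock: 9.7
tool_pos: [0.6769, -0.0862, 0.1139]
orientation: [-179.7, 41.7, -165.1]
force: [-0.5, -0.5, 0.0]
opening: 0.0005
gripper_force: 0.0
```

```bash
python3 -c "
from h import *
rep(); snap('top','t5'); snap('wrist','w5')
b=cv2.imread('pics/t5.png')[90:210,230:390]
cv2.imwrite('pics/m5.png',np.hstack([cv2.resize(b,(400,300),interpolation=2),cv2.resize(cv2.imread('pics/w5.png'),(400,300))]))"
```

```text
tip in box mm [-1.3 -3.8  8. ] F [-0.5 -0.5  0. ] q [ -1.  15. -23. -43. -15. -36.] [-179.7   41.7 -165.1]
fwd 1cm [-0.746 -0.     0.665] up [-0.665 -0.003 -0.746]
```

View pics/m5.png

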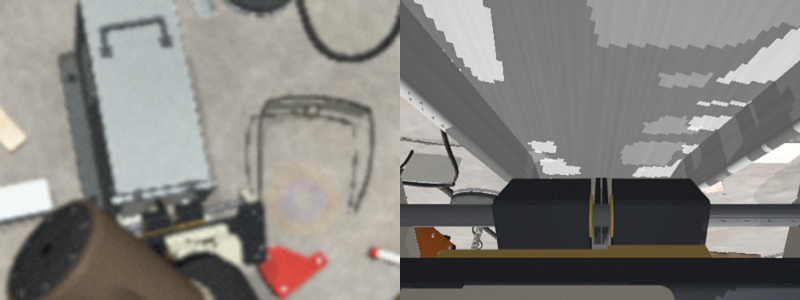

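move_arm(moves=[0, -0.37, 0, 0.33, 0, 0, 0, 0, 0, 0, 0, 0, 0, 0])

```text
clock: 10.0
tool_pos: [0.6832, -0.0847, 0.1143]
orientation: [-179.7, 41.8, -165.1]
force: [0.5, -0.3, -0.5]
opening: 0.0006
gripper_force: 0.0
```

move_arm(moves=[0, -0.37, 0, 0.33, 0, 0, 0, 0, 0, 0, 0, 0, 0, 0])

```text
clock: 10.2
tool_pos: [0.6878, -0.0834, 0.1141]
orientation: [-179.7, 41.7, -165.1]
force: [-0.4, -0.6, -0.5]
opening: 0.0004
gripper_force: 0.1
```

move_arm(moves=[0, -0.15, 0, 0.13, 0, 0, 0, 0, 0, 0, 0, 0, 0, 0])

```text
clock: 10.4
tool_pos: [0.6889, -0.083, 0.1139]
orientation: [-179.7, 41.7, -165.1]
force: [-1.6, 0.5, 0.4]
opening: 0.0
gripper_force: 0.7
```

move_arm(moves=[0, 0.3, 0, -0.27, 0, 0, 0, 0, 0.74, 0, -0.67, 0, 0, 0, 0, 1.1, 0, -1.0, 0, 0, 0, 0, 1.5, 0, -1.3, 0, 0, 0, 0, 1.9, 0, -1.7, 0, 0, 0, 0, 2.2, 0, -2.0, 0, 0, 0, 0, 0, 0, 0, 0, 0, 0])

```text
clock: 11.1
tool_pos: [0.5852, -0.1102, 0.1146]
orientation: [-179.7, 41.7, -165.2]
force: [0.2, 0.3, 0.3]
opening: 0.0003
gripper_force: 0.0
```

```bash
python3 -c "
from h import *
rep(); snap('top','t6'); snap('scene','s6')
for n in ('t6','s6'):
  p,P=cloud(n); d=P-[.6826,-.0809,.1]; th=np.radians(11.6)
  X=d[...,0]*np.cos(th)+d[...,1]*np.sin(th);Y=-d[...,0]*np.sin(th)+d[...,1]*np.cos(th);Z=d[...,2]
  m=(X>-.03)&(X<.06)&(abs(Y)<.044)&(Z>-.01)&(Z<.085); 
  q=np.stack([X,Y,Z],-1)[m]*1000; print(n,len(q)); 
  for lo in range(-5,85,10):
    k=q[(q[:,2]>=lo)&(q[:,2]<lo+10)]
    if len(k): print(lo,len(k),np.percentile(k[:,0],[5,50,95]).round(),np.percentile(k[:,1],[5,95]).round())
  hsv=cv2.cvtColor(p,cv2.COLOR_RGB2HSV); print('copper',((hsv[...,1]>40)&(hsv[...,0]<25)&m).sum())
a=cv2.imread('pics/s6.png')[130:250,220:380]; b=cv2.imread('pics/t6.png')[110:230,230:390]
cv2.imwrite('pics/m6.png',np.hstack([cv2.resize(a,(400,300),interpolation=2),cv2.resize(b,(400,300),interpolation=2)]))"
```

```text
tip in box mm [-96.   -8.8   8.6] F [0.2 0.3 0.3] q [ -8.   9. -29. -51. -19. -24.] [-179.7   41.7 -165.2]
fwd 1cm [-0.746  0.001  0.666] up [-0.666 -0.003 -0.746]
t6 426
-5 280 [-29. -15.  -1.] [-40.  38.]
5 32 [-5. -0.  1.] [-36.  35.]
15 21 [0. 1. 1.] [-36.  36.]
25 21 [0. 1. 2.] [-38.  35.]
35 17 [0. 1. 2.] [-36.  34.]
75 54 [-7.  3. 56.] [-38.  39.]
copper 0
s6 454
-5 111 [-27. -13.   1.] [-42.  10.]
5 47 [-3. -1.  2.] [-40.  23.]
15 47 [-3. -0.  3.] [-40.  40.]
25 46 [-1.  0.  2.] [-37.  29.]
35 46 [-2.  0.  3.] [-42.  28.]
45 43 [-1.  1.  2.] [-37.  30.]
55 50 [-3. -1.  2.] [-39.  31.]
65 40 [-1.  1.  3.] [-38.  32.]
75 24 [-9. -7. -2.] [-34.  38.]
copper 0
```

View pics/m6.png

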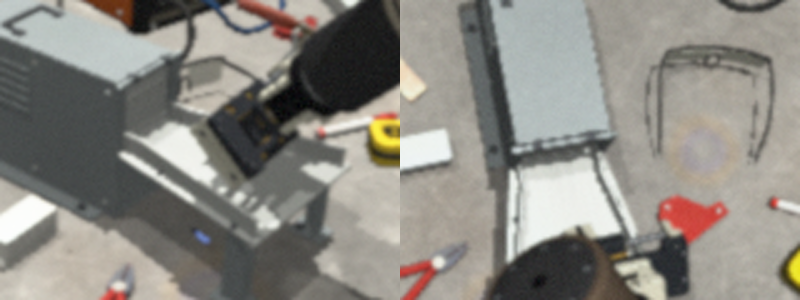

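The flap hangs shut at x≈0 and no copper is visible. A shut flap could still hide a bar lying on the sill, so I'll probe once more, leaning further so the body clears the front.

move_arm(moves=[0, 0, 0, 0, 0, -0.075, 0, 0, 0.07, 0, 0.07, 0, 0, 0, 0, -1.39, 0, 1.44, 0, 0, 0, 0, -1.39, 0, 1.44, 0, 0, 0, 0, -1.39, 0, 1.44, 0, 0, 0, 0, -1.04, 0, 1.08, 0, 0, 0, 0, -0.7, 0, 0.72, 0, 0, 0, 0, 0, 0, 0, 0, 0, 0])

```text
clock: 12.0
tool_pos: [0.6721, -0.0882, 0.1117]
orientation: [-179.8, 44.6, -165.1]
force: [3.1, 0.1, 6.6]
opening: 0.0006
gripper_force: 3.4
```

```bash
python3 -c "
from h import *
rep()"
```

```text
tip in box mm [-6.2 -4.7  6.1] F [3.1 0.1 6.6] q [ -6.  15. -22. -55. -17. -22.] [-179.8   44.6 -165.1]
fwd 1cm [-0.712  0.     0.702] up [-0.702 -0.003 -0.712]
```

move_arm(moves=[0, -0.14, 0, -0.14, 0, 0, 0, 0, 0, 0, 0, 0, 0, 0])

```text
clock: 12.2
tool_pos: [0.6696, -0.0879, 0.112]
orientation: [-179.9, 44.5, -165.2]
force: [3.4, -0.2, 4.7]
opening: 0.0001
gripper_force: 2.4
```

move_arm(moves=[0, -0.36, 0, 0.35, 0, 0, 0, 0, -0.36, 0, 0.35, 0, 0, 0, 0, 0, 0, 0, 0, 0, 0])

```text
clock: 12.5
tool_pos: [0.6787, -0.0856, 0.1117]
orientation: [-179.9, 44.4, -165.2]
force: [-1.5, -0.3, 8.0]
opening: 0.0005
gripper_force: 3.9
```

move_arm(moves=[0, -0.22, 0, 0.21, 0, 0, 0, 0, 0, 0, 0, 0, 0, 0])

```text
clock: 12.7
tool_pos: [0.6809, -0.085, 0.1113]
orientation: [-179.9, 44.4, -165.2]
force: [-4.3, -1.1, 8.2]
opening: 0.0005
gripper_force: 7.2
```

move_arm(moves=[0, -0.22, 0, 0.21, 0, 0, 0, 0, 0, 0, 0, 0, 0, 0])

```text
clock: 12.9
tool_pos: [0.6842, -0.0842, 0.1117]
orientation: [-179.9, 44.4, -165.2]
force: [-3.4, -1.1, 7.8]
opening: 0.0004
gripper_force: 4.3
```

```bash
python3 -c "
from h import *
rep()"
```

```text
tip in box mm [ 6.4 -3.3  6. ] F [-3.4 -1.1  7.8] q [ -4.  16. -21. -53. -17. -24.] [-179.9   44.4 -165.2]
fwd 1cm [-0.714 -0.     0.7  ] up [-0.7   -0.001 -0.714]
```

The tip is rubbing the tray, so I'll lift a few mm before probing on.

move_arm(moves=[0, -0.14, 0, -0.14, 0, 0, 0, 0, 0, 0, 0, 0, 0, 0])

```text
clock: 13.1
tool_pos: [0.6832, -0.0836, 0.1124]
orientation: [180.0, 44.3, -165.2]
force: [-0.5, -0.3, 1.8]
opening: 0.0005
gripper_force: 0.7
```

move_arm(moves=[0, -0.1, 0, -0.1, 0, 0, 0, 0, 0, 0, 0, 0, 0, 0])

```text
clock: 13.3
tool_pos: [0.6832, -0.0835, 0.1137]
orientation: [-180.0, 44.3, -165.2]
force: [0.6, -0.0, -0.7]
opening: 0.0003
gripper_force: 0.1
```

move_arm(moves=[0, -0.22, 0, 0.21, 0, 0, 0, 0, 0, 0, 0, 0, 0, 0])

```text
clock: 13.5
tool_pos: [0.6868, -0.0827, 0.114]
orientation: [-180.0, 44.3, -165.2]
force: [0.2, -0.3, 0.1]
opening: 0.0005
gripper_force: 0.1
```

move_arm(moves=[0, -0.15, 0, 0.14, 0, 0, 0, 0, 0, 0, 0, 0, 0, 0])

```text
clock: 13.7
tool_pos: [0.6888, -0.0823, 0.1142]
orientation: [-180.0, 44.4, -165.2]
force: [0.3, -0.2, -0.2]
opening: 0.0007
gripper_force: 0.1
```

move_arm(moves=[0, -0.15, 0, 0.14, 0, 0, 0, 0, 0, 0, 0, 0, 0, 0])

```text
clock: 13.9
tool_pos: [0.6908, -0.0818, 0.1143]
orientation: [-180.0, 44.4, -165.2]
force: [-0.2, -0.4, -0.8]
opening: 0.0006
gripper_force: 0.1
```

```bash
python3 -c "
from h import *
rep()"
```

```text
tip in box mm [13.4 -2.2  8.6] F [-0.2 -0.4 -0.8] q [ -4.  16. -21. -51. -16. -26.] [-180.    44.4 -165.2]
fwd 1cm [-0.715 -0.001  0.699] up [-0.699 -0.001 -0.715]
```

move_arm(moves=[0, -0.15, 0, 0.14, 0, 0, 0, 0, 0, 0, 0, 0, 0, 0])

```text
clock: 14.1
tool_pos: [0.692, -0.0814, 0.114]
orientation: [-180.0, 44.3, -165.2]
force: [-4.0, -0.3, 1.8]
opening: 0.0001
gripper_force: 2.0
```

move_arm(moves=[0, -0.15, 0, 0.14, 0, 0, 0, 0, 0, 0, 0, 0, 0, 0])

```text
clock: 14.3
tool_pos: [0.6924, -0.0813, 0.1135]
orientation: [180.0, 44.2, -165.3]
force: [-15.3, -4.4, 5.9]
opening: 0.0003
gripper_force: 7.3
```

The same wall contact came about 3 mm further in, which matches the extra lean, so this is the gripper body on the box front rather than the bar. One last probe at about 47° will settle it.

move_arm(moves=[0, 0.36, 0, -0.35, 0, 0, 0, 0, 0.36, 0, -0.35, 0, 0, 0, 0, 0, 0, 0, 0, -0.025, 0, 0, 0, 0, 0, 0, -0.025, 0, 0, 0, 0, 0, 0, 0, 0])

```text
clock: 14.8
tool_pos: [0.6847, -0.0841, 0.1144]
orientation: [180.0, 47.3, -165.3]
force: [-0.5, -0.2, -0.6]
opening: 0.0007
gripper_force: 0.1
```

```bash
python3 -c "
from h import *
rep()"
```

```text
tip in box mm [ 7.3 -3.2  8.9] F [-0.5 -0.2 -0.6] q [ -9.  16. -20. -63. -19. -12.] [ 180.    47.3 -165.3]
fwd 1cm [-0.679  0.001  0.734] up [-0.734  0.    -0.679]
```

move_arm(moves=[0, -0.34, 0, 0.37, 0, 0, 0, 0, 0, 0, 0, 0, 0, 0])

```text
clock: 15.0
tool_pos: [0.6904, -0.0821, 0.1147]
orientation: [-179.9, 47.2, -165.2]
force: [0.4, 0.0, -0.6]
opening: 0.0002
gripper_force: 0.1
```

move_arm(moves=[0, -0.14, 0, 0.15, 0, 0, 0, 0, 0, 0, 0, 0, 0, 0])

```text
clock: 15.2
tool_pos: [0.692, -0.081, 0.1144]
orientation: [-179.9, 47.2, -165.1]
force: [0.1, -0.3, 0.1]
opening: 0.0006
gripper_force: 0.1
```

move_arm(moves=[0, -0.1, 0, 0.11, 0, 0, 0, 0, 0, 0, 0, 0, 0, 0])

```text
clock: 15.4
tool_pos: [0.6933, -0.0809, 0.1144]
orientation: [-179.9, 47.2, -165.2]
force: [0.0, 0.0, 0.9]
opening: 0.0005
gripper_force: 0.1
```

move_arm(moves=[0, -0.1, 0, 0.11, 0, 0, 0, 0, 0, 0, 0, 0, 0, 0])

```text
clock: 15.6
tool_pos: [0.6947, -0.0807, 0.1144]
orientation: [-179.9, 47.2, -165.2]
force: [-0.5, 1.2, 0.1]
opening: 0.0006
gripper_force: 0.1
```

There was no contact 5 mm beyond the furthest the bar was ever pushed, so the bar has gone down the slide. Now I'll withdraw and raise the tool clear.

move_arm(moves=[0, 0.34, 0, -0.37, 0, 0, 0, 0, 1.02, 0, -1.1, 0, 0, 0, 0, 1.36, 0, -1.47, 0, 0, 0, 0, 1.36, 0, -1.47, 0, 0, 0, 0, 1.36, 0, -1.47, 0, 0, 0, 0, 1.36, 0, -1.47, 0, 0, 0, 0, -1.0, 0, -2.0, 0, 0, 0, 0, -1.47, 0, -1.36, 0, 0, 0])

```text
clock: 16.4
tool_pos: [0.5885, -0.1096, 0.1552]
orientation: [180.0, 47.2, -165.4]
force: [0.3, -0.1, -0.1]
opening: 0.0005
gripper_force: 0.0
```

move_arm(moves=[0, -1.47, 0, -1.36, 0, 0, 0, 0, -1.47, 0, -1.36, 0, 0, 0, 0, -1.47, 0, -1.36, 0, 0, 0, 0, 0, 0, 0, 0, 0, 0, 0, 0, 0, 0, 0, 0, 0, 0, 0, 0, 0, 0, 0, 0, 0, 0, 0, 0, 0, 0, 0])

```text
clock: 17.1
tool_pos: [0.5897, -0.1085, 0.2144]
orientation: [180.0, 47.2, -165.3]
force: [-0.3, 0.0, -0.2]
opening: 0.0009
gripper_force: 0.0
```

```bash
python3 -c "
from h import *
rep(); snap('scene','s7'); snap('top','t7')
for n in ('s7','t7'):
  p,P=cloud(n); d=P-[.6826,-.0809,.1]; th=np.radians(11.6)
  X=d[...,0]*np.cos(th)+d[...,1]*np.sin(th);Y=-d[...,0]*np.sin(th)+d[...,1]*np.cos(th);Z=d[...,2]
  for lo,hi in((.005,.025),(.025,.045),(.045,.07)):
    m=(X>-.03)&(X<.09)&(abs(Y)<.035)&(Z>lo)&(Z<hi); print(n,lo,m.sum(),np.nanmedian(X[m]) if m.any() else None)
a0,_=cloud('s0');a7,_=cloud('s7')
a=cv2.imread('pics/s7.png')[120:290,180:400]; b=cv2.imread('pics/t7.png')[80:260,190:420]
cv2.imwrite('pics/m7.png',np.hstack([cv2.resize(a,(400,300),interpolation=2),cv2.resize(b,(400,300),interpolation=2)]))"
```

```text
tip in box mm [-90.7  -8.  109. ] F [-0.3  0.  -0.2] q [ -7.  -0. -28. -44. -23. -34.] [ 180.    47.2 -165.3]
fwd 1cm [-0.68  -0.001  0.733] up [-0.733  0.    -0.68 ]
s7 0.005 77 0.00021566312511661244
s7 0.025 79 0.0001917099984059577
s7 0.045 104 8.839543835128773e-05
t7 0.005 48 0.0004928454071498987
t7 0.025 31 0.0010662158596796137
t7 0.045 0 None
```

View pics/m7.png

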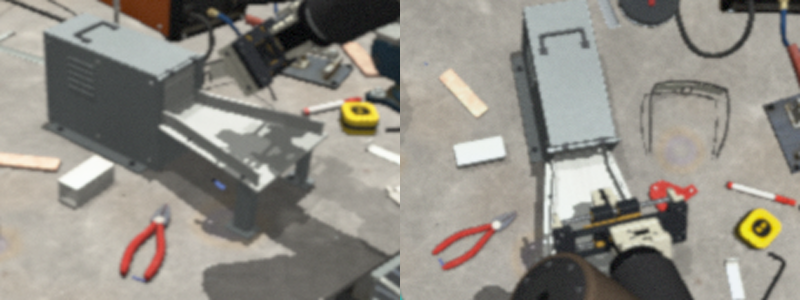

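The flap is shut at x≈0, the tray is empty, the bystanders are where they were, and the arm is clear.

```bash
python3 -c "
from plant import ctrl
print(ctrl.close_job())"
```

```text
the job is handed in; nothing more can be done
None
```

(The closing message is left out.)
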